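# Load electrode discs into a spring-fed dispenser

## Robot

A 6-joint arm with a two-finger parallel gripper is mounted at the origin on the work surface. World frame = base frame: x ahead of the robot, y to its left, z up, the work surface at z = 0. Lengths are in mm, angles in rad, forces in N, time in s.
With the tool pointing down it reaches from about 350 to 775 mm from the base axis. Payload 7.3 kg.
Tool frame: the origin (TCP) lies on the centre line of the jaws, within the pads' length; the fingertips stand 17 mm ahead of it and the grasp point (between the pads) lies 2 mm behind it; z points along the fingers, y is the line along which they close (so a half turn about z gives the same grasp; the last joint's range is limited). The gripper opens to 92 mm and grips with 3 to 60 N. Pads are 19 mm wide; open, the fingers measure 130 mm over their backs; the gripper's body (75 mm by 190 mm) begins 47 mm behind the grasp point.
Start: joints at [-1.336, 0.342, 1.524, -0, 1.275, -0.146], TCP at [195.146, -487.403, 243.741] pointing down, gripper open.
Joint ranges: [-2.53, 2.53], [-0.77, 2.02], [0.04, 2.7], [-1, 4.14], [0.28, 2.66], [-3.11, 3.11]. Speed limits (rad/s): [2.57, 2.57, 3.14, 3.14, 3.14, 3.14].

## Interface

Orientations are given as [roll, pitch, yaw] about the fixed x, y, z axes, in that order (R = Rz(yaw) Ry(pitch) Rx(roll)).
In Python, from plant import bot gives the robot as it stands. The module is installed in compiled form; this text tells all that it offers.
- The arm moves only by the shell command python3 -m pendant 'ROWS'. ROWS is JSON, a list of rows, each a list of 3 entries, a list of its own where there are three numbers: the shift along the world's x, y, z as a fraction of full scale, then the turn, a rotation vector about the world's x, y, z as a fraction of full scale, then the opening, from -1 (shut) to 1 (fully open), so that 0 is half open. In form: [[[tx, ty, tz], [rx, ry, rz], claw], ...]. A call has exactly 10 rows; each row shifts and turns the commanded pose from where the row before left it; what a row does not reach is not made up. Full scale, the value 1, is 30 mm for a shift and 0.12 rad for a turn. A row lasts 1/12 s, in which the tool goes at most 41.7 mm and 7.16 degrees, less where a joint would pass 70% of its speed; a pose out of reach is approached as far as the arm can. A call with a number of a shift or a turn outside -1 to 1 is refused whole. A call with a gripper value outside its range is refused whole. The fingers move at their own pace and stop on an object; the grip force is fixed at half the most. Time passes only in rows, so rows that do not move let the fingers close, or fill a call up. It gives the time, the measured TCP pose, the force, the opening and the grip force at its end, in the units of the state.
- bot.get_obs(): the state, without advancing time (a new reading comes with each control period).
- bot.capture(name): name is "scene" or "side" or "wrist"; returns the picture (480x640x3 uint8, blue, green, red); there is no depth.
- bot.camera_params(name): a dict with "fovy" (degrees; the focal length in pixels is half the picture's height over the tangent of half this angle, whatever the lens; pixels are square), "cx", "cy" (the principal point, pixels), "camera_from_world" (4x4, takes a point from world to camera coordinates). Camera axes: x right, y down, z forward; pixel columns grow to the right and rows downward; lengths in mm; the calibration is good to about 2 mm. A picture is of the moment at which its call begins: read the wrist's pose just before it. camera_params takes no time and is no camera call; for the wrist camera it gives the pose at the moment of the call.
- bot.close_job(): hands the job in; it is judged then, once.
The state is a dict: "time": time; "joint_positions": joint angles; "dq": joint speeds; "tau": joint torques, N m; "tool_pos": TCP position; "tcp_rot": TCP orientation; "contact_force": force on the tool from outside, world axes, zero at the start; "moment": the same for the moment, N m; "grip_width": finger opening in mm; "finger_force": force on a finger pad.
Only numpy, scipy, OpenCV 4.12 (cv2) and the standard library are available. Lean on these libraries where they do the work, as an engineer would, in place of code of your own. Each camera call takes 0.05 s, during which the arm holds its last target. There are 200 camera calls.

## Task

Load both of the smaller brass electrode discs into the spring-fed dispenser, one after the other: press each one down against the sprung follower (or the disc already in), slide it back under the two lips and push it fully home against the back stops, so that the lips hold the flat stack down by themselves. Do not ram the dispenser, and leave the wide disc, the mouse and the canister where they are.

Things in the scene. Friction and masses are not known exactly. Their poses are not given: they have to be found in the camera images.
- dispenser: Grey and aluminium disc dispenser, fixed to the desk, base 112 x 84 mm. Origin: on the desk under the stack axis (a disc that is home is centred on it). x: the way discs are pushed in, from the open front to the back stops; y: across; z: up. Low side walls (24.5 to 29.5 mm from y = 0, x -20 to +16 mm) are 60 mm high; above that, front and sides are open for x below 7 mm.
- lips (a point): Mid-point between the front edges of the two steel lips, at their underside: 90 mm above the desk, x = +8 mm, y = 0 of the dispenser. Each lip is 4 mm thick and covers the back of the stack only, from here 20 mm further along x, and from 8 to 29 mm to either side of y = 0.
- stops (a point): Point on the stack axis at lip underside height (90 mm). The two back stops are upright plates set as a V, up to the lips; the nearest point of each is 23 mm from this axis, 42 degrees either side of +x, so a 46 mm disc touches both when centred here. No part of them is at x below 7 mm.
- sill (a point): Middle of the flat rigid top of the front sill, a post 24 mm wide (y) and 24.5 mm long (x -50 to -25.5 mm of the dispenser), top 77 mm above the desk, so 13 mm below the lips: a 10 mm disc resting on it passes under them with 3 mm to spare.
- follower (a joint): The sprung follower, a flat round plastic plate of 45 mm diameter on the stack axis that slides straight up and down. 0 m = fully up, its top 89.5 mm above the desk, just under the lips; grows as it is pressed down, to 0.045 m at most. The spring pushes it up with 8 N at 0 and 160 N/m more (about 11 N at 20 mm). With one disc held under the lips it reads about 0.010, with two about 0.020.
- disc_a_center (a point): Centre (half-way up) of a solid brass disc, 46 mm diameter, 10 mm thick, about 0.14 kg, lying flat on the desk; z is its axis.
- disc_b_center (a point): Centre (half-way up) of the second brass disc, the same: 46 mm diameter, 10 mm thick.
- disc_wide_center (a point): Centre (half-way up) of the wide brass disc, 64 mm diameter, 10 mm thick, that does not fit the dispenser; to be left alone.
- mouse: White computer mouse, 100 x 58 mm, 31 mm high, loose; origin at the centre of its underside, x along its length. Bystander.
- canister: Brass canister with a black cap, 72 mm diameter, 117 mm high, loose; origin at the centre of its underside. Bystander.
There are look-alikes about, which are no part of the job. Leave any grey look-alike of the part that bears disc_a_center alone.

How it is judged:
By the outcome, as a careful person would: the job done as asked, in the order asked, and still so for the second after the job is handed in, with the robot touching nothing.
It also fails if it takes over 66 s, if anything falls off the work surface, if the arm or the gripper's body presses on something with over 40 N, if the wrist force passes 120 N, or if a joint passes its speed limit or range.

## Working session

There is one attempt and no reset: what is moved stays moved. The work goes in short steps, Python scripts to look and compute and a shell command to move; the robot and the scene stay as the last step left them, time stands still between calls to the robot, and variables do not carry over. Pictures are saved under pics/ and viewed, at most 11 in all, crops included, and the job is handed in when it is done.

```bash
mkdir -p pics
cat > h.py <<'E'
import numpy as np,cv2
from plant import bot
def grab(n,f):
    p=bot.camera_params(n); im=bot.capture(n); cv2.imwrite('pics/'+f,im); return im,p
def ray(p,u,v):
    f=240/np.tan(np.radians(p['fovy'])/2); T=np.array(p['camera_from_world'])
    d=T[:3,:3].T@np.array([(u-p['cx'])/f,(v-p['cy'])/f,1]); return -T[:3,:3].T@T[:3,3],d
def onz(p,u,v,z):
    o,d=ray(p,u,v); return (o+d*(z-o[2])/d[2]).round(1)
def proj(p,X):
    f=240/np.tan(np.radians(p['fovy'])/2); T=np.array(p['camera_from_world'])
    c=T[:3,:3]@np.array(X)+T[:3,3]; return (f*c[:2]/c[2]+[p['cx'],p['cy']]).round(1)
E
python3 - <<'E'
from h import *
for n in ['scene','side']:
    im,p=grab(n,n+'0.png'); print(n,p)
o=bot.get_obs();print(o)
E
```

```text
scene {'fovy': 47.23577639892932, 'cx': 316.77600967520164, 'cy': 238.7053398427335, 'camera_from_world': array([[-5.45848638e-01,  8.37882286e-01, -1.59339035e-03,
         3.11565082e+02],
       [ 6.28531243e-01,  4.08205324e-01, -6.62055051e-01,
        -3.16395876e+02],
       [-5.54073769e-01, -3.62383343e-01, -7.49453515e-01,
         1.36554198e+03],
       [ 0.00000000e+00,  0.00000000e+00,  0.00000000e+00,
         1.00000000e+00]])}
side {'fovy': 54.67347735567713, 'cx': 316.73633463355657, 'cy': 247.13523400535573, 'camera_from_world': array([[ 9.57924826e-01, -2.86783538e-01, -1.16288439e-02,
        -5.74402079e+02],
       [-2.05443490e-01, -6.56810181e-01, -7.25529709e-01,
         2.22448598e+02],
       [ 2.00432034e-01,  6.97391990e-01, -6.88092589e-01,
         5.97186866e+02],
       [ 0.00000000e+00,  0.00000000e+00,  0.00000000e+00,
         1.00000000e+00]])}
{'time': 0.1, 'joint_positions': array([-1.33603626e+00,  3.42669263e-01,  1.52491566e+00, -4.47342561e-05,
        1.27539350e+00, -1.45999595e-01]), 'dq': array([ 0.00012895, -0.00023872, -0.0030264 ,  0.00101421,  0.00149754,
        0.00143271]), 'tau': array([ 1.45248472e-03, -4.32003951e+01, -2.44694513e+01,  7.19036884e-02,
        5.26618038e-02, -6.25449115e-05]), 'tool_pos': array([ 195.03305427, -487.06588179,  243.10806004]), 'tcp_rot': array([-3.14021540e+00, -1.59281106e-04,  3.80772602e-01]), 'contact_force': array([-0.08551232, -0.34604888,  0.09495797]), 'moment': array([ 0.02470756, -0.05000184, -0.0147539 ]), 'finger_force': 0.0, 'grip_width': 91.65604357077676}
```

View pics/scene0.png

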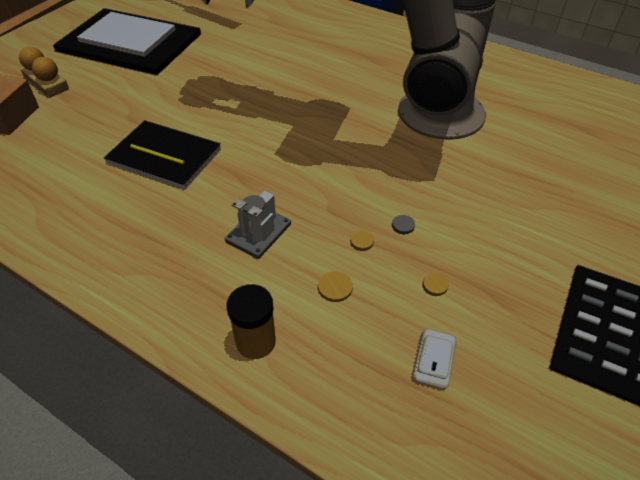

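View pics/side0.png

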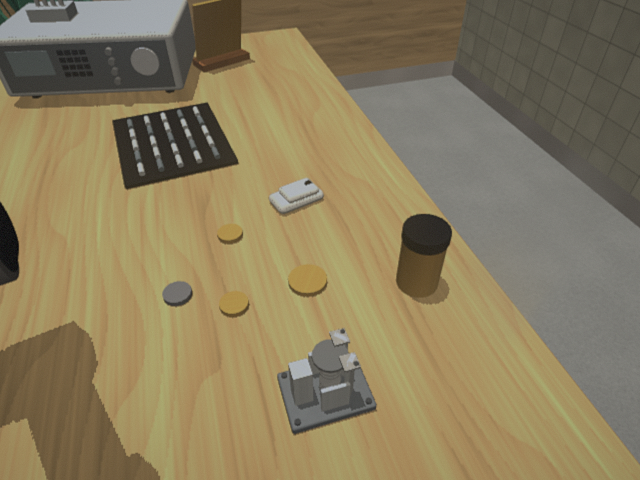

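The scene view shows brass small discs at (362,241) and (435,284), the wide disc at (335,286) and the grey look-alike at (403,224). In the side view these are at (234,303), (230,233), (307,280) and (177,293). The dispenser's sill is at (300,372) in the side view, with the lips at (340,338) and (348,362).

Run:
```python
from h import *
P={n:bot.camera_params(n) for n in('scene','side')}
for n in P:
    im=cv2.imread(f'pics/{n}0.png'); hsv=cv2.cvtColor(im,cv2.COLOR_BGR2HSV)
    m=cv2.inRange(hsv,(12,180,80),(28,255,255))
    cs,_=cv2.findContours(cv2.morphologyEx(m,cv2.MORPH_OPEN,np.ones((3,3))),0,2)
    for c in cs:
        if 150<cv2.contourArea(c)<3000:
            e=cv2.fitEllipse(c); print(n,np.round(e[0],1),np.round(e[1],1),onz(P[n],*e[0],7))
p=P['side']
for q in [(278,378),(360,362),(375,402),(293,430)]: print('base',onz(p,*q,6))
print('sill',onz(p,300,368,77),'lips',onz(p,340,338,94),onz(p,348,362,94),'foll',onz(p,330,354,89.5),'can',onz(p,420,285,0),onz(p,427,232,117),'mouse',onz(p,297,195,15))
s=cv2.imread('pics/side0.png')[325:435,265:385]; t=cv2.imread('pics/scene0.png')[180:270,215:305]
cv2.imwrite('pics/c1.png',np.hstack([cv2.resize(s,(436,400),interpolation=cv2.INTER_CUBIC),cv2.resize(t,(360,400)[:1]+(400,),interpolation=cv2.INTER_CUBIC)]))
```

```text
scene [36.2 59.4] [18.1 32. ] [  396.9 -1038.6     7. ]
base [515.5 -98.6   6. ]
base [ 630.1 -107.7    6. ]
base [ 627.7 -169.4    6. ]
base [ 516.8 -174.4    6. ]
sill [ 538.9 -135.9   77. ] lips [ 594.5 -120.3   94. ] [ 592.5 -155.1   94. ] foll [ 576.7 -135.6   89.5] can [775.5   2.4   0. ] [768.5   2.4 117. ] mouse [642.3 276.5  15. ]
```

View pics/c1.png

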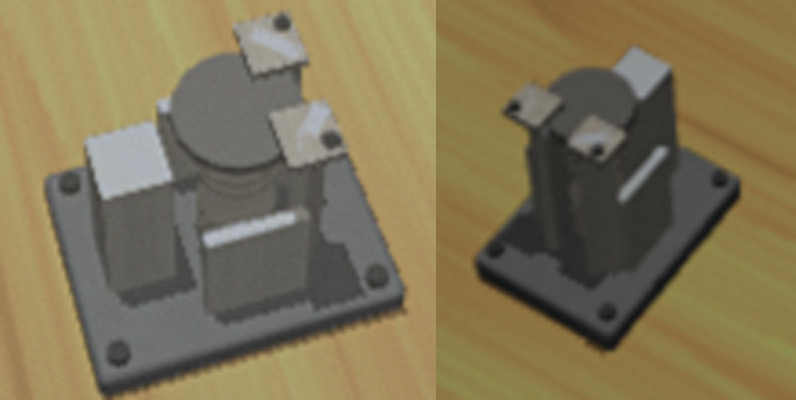

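The crop shows the dispenser: sill top at about (128,162), follower centre at about (235,112), and lip front-edge midpoints at (243,52) and (277,138), all in crop pixels. The push direction is sill to lips.

Run:
```python
from h import *
P={n:bot.camera_params(n) for n in('scene','side')}
s=lambda u,v:(265+u/3.634,325+v/3.634)
p=P['side']
for nm,q,z in [('sill',(128,162),77),('foll',(235,112),89.5),('lip1f',(243,52),94),('lip2f',(277,138),94),('b1',(45,178),9),('b4',(105,385),5),('b3',(405,295),5)]: print(nm,onz(p,*s(*q),z))
t=lambda u,v:(215+(u-436)/4,180+v/4.444)
p=P['scene']
for nm,q,z in [('foll',(592,106),89.5),('sill',(648,66),77)]: print('sc',nm,onz(p,*t(*q),z))
approx={'scene':[(362,241),(435,284),(335,286)],'side':[(234,303),(230,233),(307,280)]}
for n in P:
    im=cv2.imread(f'pics/{n}0.png'); hsv=cv2.cvtColor(im,cv2.COLOR_BGR2HSV)
    for (u,v) in approx[n]:
        r=26; sub=hsv[v-r:v+r,u-r:u+r].astype(int); c0=np.median(hsv[v-2:v+3,u-2:u+3].reshape(-1,3),0); bg=np.median(np.vstack([sub[0],sub[-1]]),0)
        m=((sub[...,1]>(c0[1]+bg[1])/2)).astype(np.uint8)
        m=cv2.morphologyEx(m,cv2.MORPH_OPEN,np.ones((3,3)))
        k,l,st,ce=cv2.connectedComponentsWithStats(m); i=l[r,r]
        print(n,(u,v),c0,bg,st[i],onz(p:=P[n],u-r+ce[i][0],v-r+ce[i][1],6))
```

```text
sill [ 538.6 -138.1   77. ]
foll [ 575.6 -137.9   89.5]
lip1f [ 584.4 -119.2   94. ]
lip2f [ 584.5 -154.    94. ]
b1 [515.9 -94.2   9. ]
b4 [ 517.6 -175.4    5. ]
b3 [ 627.6 -174.8    5. ]
sc foll [ 580.7 -133.3   89.5]
sc sill [ 537.  -134.2   77. ]
scene (362, 241) [ 21. 178. 140.] [ 22. 131. 140.] [ 15  16  23  20 381] [483.2  48.2   6. ]
scene (435, 284) [ 21. 177. 140.] [ 22.5 130.  140. ] [ 14  15  25  23 467] [502.5 214.1   6. ]
scene (335, 286) [ 21. 177. 140.] [ 24.  126.5 141. ] [  9  11  35  31 857] [606.5  62.7   6. ]
side (234, 303) [ 21. 143. 173.] [ 21.  108.  172.5] [ 11  14  30  26 612] [478.9  48.8   6. ]
side (230, 233) [ 21. 141. 173.] [ 22. 105. 173.] [ 13  17  25  20 400] [498.5 214.7   6. ]
side (307, 280) [ 21. 141. 173.] [ 22. 103. 173.] [  7  10  39  32 987] [602.5  62.7   6. ]
```

```bash
python3 -m pendant '[[[0.48,0.89,0],[0,0,-0.8],1],[[0.48,0.89,0],[0,0,-0.8],1],[[0.48,0.89,0],[0,0,-0.8],1],[[0.48,0.89,0],[0,0,-0.78],1],[[0.48,0.89,0],[0,0,0],1],[[0.48,0.89,0],[0,0,0],1],[[0.48,0.89,0],[0,0,0],1],[[0.48,0.89,0],[0,0,0],1],[[0.48,0.89,0],[0,0,0],1],[[0.48,0.89,0],[0,0,0],1]]'
python3 -m pendant '[[[0.48,0.9,-0.2],[0,0,0],1],[[0.48,0.9,-0.2],[0,0,0],1],[[0.48,0.9,-0.2],[0,0,0],1],[[0.48,0.9,-0.2],[0,0,0],1],[[0.48,0.9,-0.2],[0,0,0],1],[[0.48,0.9,-0.2],[0,0,0],1],[[0.48,0.9,-0.2],[0,0,0],1],[[0.48,0.9,-0.2],[0,0,0],1],[[0.4,0.85,-0.2],[0,0,0],1],[[0,0,0],[0,0,0],1]]'
python3 - <<'E'
from h import *
o=bot.get_obs(); print(o['tool_pos'],o['tcp_rot'])
im,p=grab('wrist','w1.png')
print([proj(p,X) for X in [(481,48.5,10),(500,214,10),(604,63,10)]])
print('grey',onz(bot.camera_params('side'),177,293,6))
E
```

```text
time: 0.93
tool_pos: [339.4, -218.9, 243.6]
tcp_rot: [-3.141, 0.0, -0.001]
contact_force: [1.6, -1.2, -0.2]
grip_width: 91.7
finger_force: 0.0
time: 1.77
tool_pos: [467.0, 24.8, 188.4]
tcp_rot: [-3.14, 0.001, 0.003]
contact_force: [-1.2, -0.6, 0.1]
grip_width: 92.0
finger_force: 0.0
[467.03704098  24.78111952 188.38037933] [-3.14009439e+00  1.48102120e-03  2.70429596e-03]
[array([297.6, 200.3]), array([111.2, 179.1]), array([276.3,  49.3])]
grey [396.2  96.8   6. ]
```

View pics/w1.png

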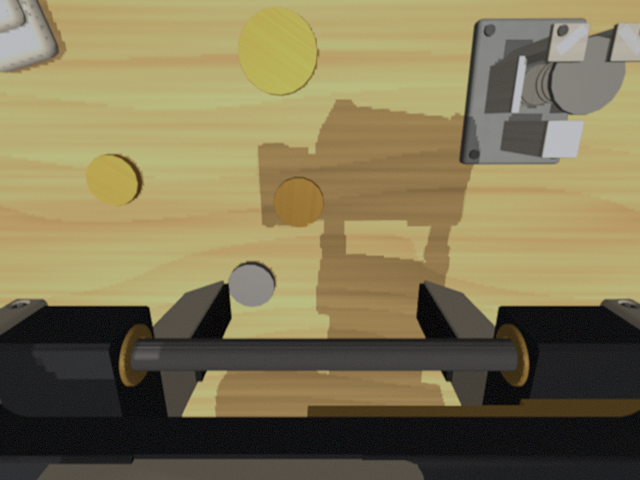

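The wrist view shows disc A at (299,202), disc B at (113,180), the wide disc at (277,51), and the grey look-alike at (251,284), which gets left alone. A and B are the two equal small brass discs. The dispenser is at the upper right, with the sill top at about (562,139) and the follower at (588,75).

Run:
```python
from h import *
p=bot.camera_params('wrist'); im=cv2.imread('pics/w1.png')
hsv=cv2.cvtColor(im,cv2.COLOR_BGR2HSV)
for u,v in [(299,202),(113,180),(277,51)]:
    r=50; sub=hsv[v-r:v+r,u-r:u+r,1].astype(int); c0=np.median(hsv[v-4:v+5,u-4:u+5,1])
    m=(sub>c0-25).astype(np.uint8); m=cv2.morphologyEx(m,cv2.MORPH_OPEN,np.ones((5,5)))
    l,st,ce=cv2.connectedComponentsWithStats(m)[1:]; i=l[r,r]; q=ce[i]+[u-r,v-r]
    print(c0,st[i],q.round(1),onz(p,*q,9))
for nm,q,z in [('sill',(563,139),77),('foll',(588,75),89.5),('lip1f',(569,61),94),('lip2 inner front corner',(617,61),94),('baseL',(461,162),8),('baseL2',(475,20),8)]: print(nm,onz(p,*q,z))
```

```text
163.0 [  25   25   50   50 1975] [298.3 201.4] [478.9  46.1   9. ]
143.0 [  23   24   57   52 2322] [113.9 179.3] [498.8 210.4   9. ]
132.0 [   0    6  100   88 5778] [277.2  50.9] [602.2  60.5   9. ]
sill [ 537.5 -139.8   77. ]
foll [ 576.1 -139.2   89.5]
lip1f [ 583.2 -123.    94. ]
lip2 inner front corner [ 583.3 -151.7   94. ]
baseL [514.4 -98.3   8. ]
baseL2 [624.6 -96.    8. ]
```

```bash
python3 -m pendant '[[[0.1,0.15,-0.55],[0,0,0],1],[[0.1,0.15,-0.55],[0,0,0],1],[[0.1,0.15,-0.55],[0,0,0],1],[[0.05,0.15,-0.55],[0,0,0],1],[[0.05,0.15,-0.55],[0,0,0],1],[[0,0,-0.5],[0,0,0],1],[[0,0,0],[0,0,0],1],[[0,0,0],[0,0,0],1],[[0,0,0],[0,0,0],1],[[0,0,0],[0,0,0],1]]'
cat > disc.py <<'E'
from h import *
import sys
def look(f,z,X):
    o=bot.get_obs(); im,p=grab('wrist',f); hsv=cv2.cvtColor(im,cv2.COLOR_BGR2HSV)
    u,v=proj(p,X).astype(int); c0=np.median(hsv[v-4:v+5,u-4:u+5,1])
    m=((hsv[...,1]>c0-25)&(abs(hsv[...,0].astype(int)-22)<8)).astype(np.uint8); m=cv2.morphologyEx(m,cv2.MORPH_OPEN,np.ones((7,7)))
    l,st,ce=cv2.connectedComponentsWithStats(m)[1:]; i=l[v,u]
    cs=cv2.findContours((l==i).astype(np.uint8),0,2)[0]
    print('tcp',o['tool_pos'].round(1),'pred',(u,v),st[i],ce[i].round(1),onz(p,*ce[i],z))
E
python3 -c "
from disc import *
look('w2.png',9.5,(480,47.5,10))"
```

```text
time: 2.65
tool_pos: [478.9, 43.1, 93.3]
tcp_rot: [3.141, -0.002, -0.001]
contact_force: [0.8, -0.2, 0.1]
grip_width: 91.7
finger_force: 0.0
tcp [478.9  43.1  93.3] pred (np.int64(316), np.int64(250)) [ 282  216   68   67 3555] [315.5 248.9] [480.8  48.4   9.5]
```

View pics/w2.png

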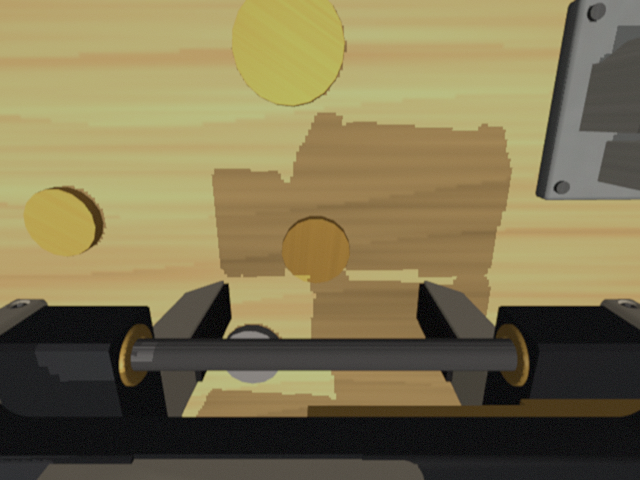

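Disc A is at (316,249), giving about (480.5, 48). The grey disc at (251,355) is clear of the fingers. Descend and grip.

```bash
python3 -m pendant '[[[0.06,0.16,-0.6],[0,0,0],1],[[0,0,-0.6],[0,0,0],1],[[0,0,-0.6],[0,0,0],1],[[0,0,-0.4],[0,0,0],1],[[0,0,-0.26],[0,0,0],1],[[0,0,0],[0,0,0],1],[[0,0,0],[0,0,0],1],[[0,0,0],[0,0,0],-0.2],[[0,0,0],[0,0,0],-0.2],[[0,0,0],[0,0,0],-0.2]]'
python3 -m pendant '[[[0,0,0],[0,0,0],-0.2],[[0,0,0],[0,0,0],-0.2],[[0,0,0],[0,0,0],-0.2],[[0,0,0],[0,0,0],-0.2],[[0,0,0],[0,0,0],-0.2],[[0,0,0],[0,0,0],-0.2],[[0,0,0],[0,0,0],-0.2],[[0,0,0],[0,0,0],-0.2],[[0,0,0],[0,0,0],-0.2],[[0,0,0],[0,0,0],-0.2]]'
```

```text
time: 3.53
tool_pos: [480.5, 48.4, 19.0]
tcp_rot: [3.141, -0.001, -0.001]
contact_force: [-0.1, 0.6, 0.2]
grip_width: 76.5
finger_force: 0.0
time: 4.37
tool_pos: [480.1, 48.4, 18.5]
tcp_rot: [3.141, -0.0, -0.001]
contact_force: [0.1, 0.2, 1.1]
grip_width: 45.1
finger_force: 30.0
```

```bash
python3 -m pendant '[[[0,0,0.5],[0,0,0],-0.2],[[0,0,0.8],[0,0,0],-0.2],[[0,0,0.9],[0,0,0],-0.2],[[0,-0.6,0.9],[0,0,0],-0.2],[[0.1,-0.8,0.8],[0,0,0],-0.2],[[0.1,-0.9,0.8],[0,0,0],-0.2],[[0.1,-0.9,0],[0,0,0],-0.2],[[0.1,-0.9,0],[0,0,0],-0.2],[[0.1,-0.9,0],[0,0,0],-0.2],[[0.1,-0.9,0],[0,0,0],-0.2]]'
python3 -m pendant '[[[0,-0.3,0],[0,0,0],-0.2],[[0,0,0],[0,0,0],-0.2],[[0,0,0],[0,0,0],-0.2],[[0,0,0],[0,0,0],-0.2],[[0,0,0],[0,0,0],-0.2],[[0,0,0],[0,0,0],-0.2],[[0,0,0],[0,0,0],-0.2],[[0,0,0],[0,0,0],-0.2],[[0,0,0],[0,0,0],-0.2],[[0,0,0],[0,0,0],-0.2]]'
python3 - <<'E'
from h import *
o=bot.get_obs(); print(o['tool_pos'],o['tcp_rot'])
im,p=grab('wrist','w3.png')
for X in [(540,-137,77),(577.5,-137,89.5),(585.5,-137,94)]: print(proj(p,X))
E
```

```text
time: 5.2
tool_pos: [497.9, -129.8, 159.4]
tcp_rot: [-3.142, 0.0, -0.001]
contact_force: [0.9, -0.0, -1.3]
grip_width: 44.9
finger_force: 30.0
time: 6.03
tool_pos: [498.2, -137.4, 159.5]
tcp_rot: [3.141, -0.0, -0.001]
contact_force: [0.1, -0.6, -1.0]
grip_width: 45.2
finger_force: 30.0
[ 498.18870062 -137.4267194   159.49554459] [ 3.14148767e+00 -8.69607760e-05 -5.34185082e-04]
[322.7 189.5]
[322.6 127.5]
[322.5 112.3]
```

View pics/w3.png

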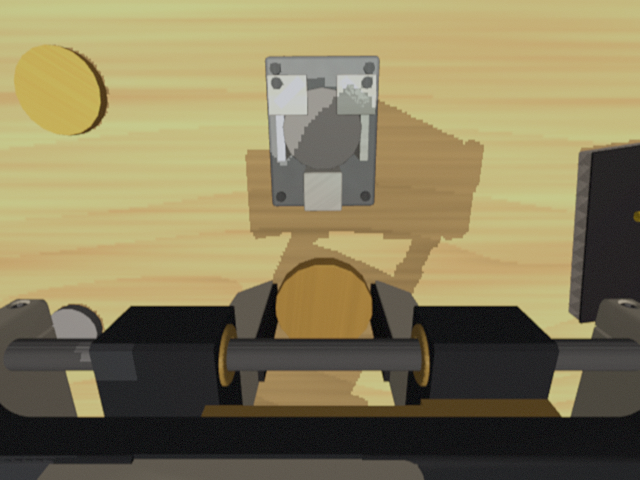

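The dispenser is square to the view: sill centre about (323,191), lip front edges at row 115, mid column about 322. The held disc is at (324,304), flat in the fingers.

Run:
```python
from h import *
p=bot.camera_params('wrist')
for nm,q,z in [('sill',(323,191),77),('sill edge near',(323,210),77),('lipsfront',(322,115),94),('lipL',(268,115),94),('lipL',(307,115),94),('lipR',(337,115),94),('lipR',(375,115),94),('follbottom',(322,167),89.5),('lipback',(322,75),94)]: print(nm,onz(p,*q,z))
im=cv2.imread('pics/w3.png'); hsv=cv2.cvtColor(im,cv2.COLOR_BGR2HSV)
m=cv2.inRange(hsv[255:340,270:380],(12,150,60),(28,255,255)); ys,xs=np.nonzero(m)
print('disc cols',xs.min()+270,xs.max()+270)
for v in range(258,340,8):
    x=np.nonzero(m[v-255])[0]; print(v,x.min()+270 if len(x) else 0,x.max()+270 if len(x) else 0)
for z in (145,150):print(onz(p,324,258,z),onz(p,277,305,z),onz(p,371,305,z))
```

```text
sill [ 539.  -137.2   77. ]
sill edge near [ 526.8 -137.2   77. ]
lipsfront [ 584.1 -136.8   94. ]
lipL [ 584.2 -107.4   94. ]
lipL [ 584.1 -128.6   94. ]
lipR [ 584.1 -145.    94. ]
lipR [ 584.1 -165.7   94. ]
follbottom [ 555.5 -136.7   89.5]
lipback [ 604.1 -136.9   94. ]
disc cols 275 372
258 317 333
266 297 350
274 287 359
282 283 364
290 279 368
298 276 371
306 275 372
314 276 372
322 280 367
330 284 363
338 290 357
[ 520.4 -137.7  145. ] [ 496.  -114.8  145. ] [ 495.9 -160.5  145. ]
[ 522.4 -137.7  150. ] [ 498.7 -115.5  150. ] [ 498.6 -159.8  150. ]
```

```bash
python3 -m pendant '[[[0.5,0,0],[0,0,0],-0.2],[[0.54,0,0],[0,0,0],-0.2],[[0.5,0,0],[0,0,0],-0.2],[[0.5,0,0],[0,0,0],-0.2],[[0,0,-0.4],[0,0,0],-0.2],[[0,0,-0.5],[0,0,0],-0.2],[[0,0,-0.4],[0,0,0],-0.2],[[0,0,-0.25],[0,0,0],-0.2],[[0,0,0],[0,0,0],-0.2],[[0,0,0],[0,0,0],-0.2]]'
python3 -m pendant '[[[0,0,-0.07],[0,0,0],-0.2],[[0,0,-0.07],[0,0,0],-0.2],[[0,0,-0.07],[0,0,0],-0.2],[[0,0,-0.07],[0,0,0],-0.2],[[0,0,-0.07],[0,0,0],-0.2],[[0,0,-0.07],[0,0,0],-0.2],[[0,0,0],[0,0,0],-0.2],[[0,0,0],[0,0,0],-0.2],[[0,0,0],[0,0,0],-0.2],[[0,0,0],[0,0,0],-0.2]]'
```

```text
time: 6.92
tool_pos: [559.3, -137.7, 112.9]
tcp_rot: [-3.141, 0.0, -0.001]
contact_force: [-0.5, -0.2, -1.2]
grip_width: 44.7
finger_force: 30.0
time: 7.75
tool_pos: [559.8, -137.8, 101.8]
tcp_rot: [3.141, -0.002, -0.001]
contact_force: [-1.6, 1.0, 7.5]
grip_width: 45.1
finger_force: 30.0
```

```bash
python3 -m pendant '[[[0,0,-0.06],[0,0,0],-0.2],[[0,0,-0.06],[0,0,0],-0.2],[[0,0,-0.05],[0,0,0],-0.2],[[0,0,0],[0,0,0],-0.2],[[0,0,0],[0,0,0],-0.2],[[0,0,0],[0,0,0],-0.2],[[0,0,0],[0,0,0],-0.2],[[0,0,0],[0,0,0],-0.2],[[0,0,0],[0,0,0],-0.2],[[0,0,0],[0,0,0],-0.2]]'
python3 -c "
from h import *
im,p=grab('wrist','w4.png'); im2,_=grab('side','s4.png')
cv2.imwrite('pics/c4.png',np.hstack([cv2.resize(im[150:400,200:450],(400,400)),cv2.resize(im2[300:420,260:380],(400,400),interpolation=2)]))"
```

```text
time: 8.58
tool_pos: [559.8, -137.8, 96.8]
tcp_rot: [3.141, -0.002, -0.001]
contact_force: [-2.4, 0.2, 8.1]
grip_width: 45.4
finger_force: 30.0
```

View pics/c4.png

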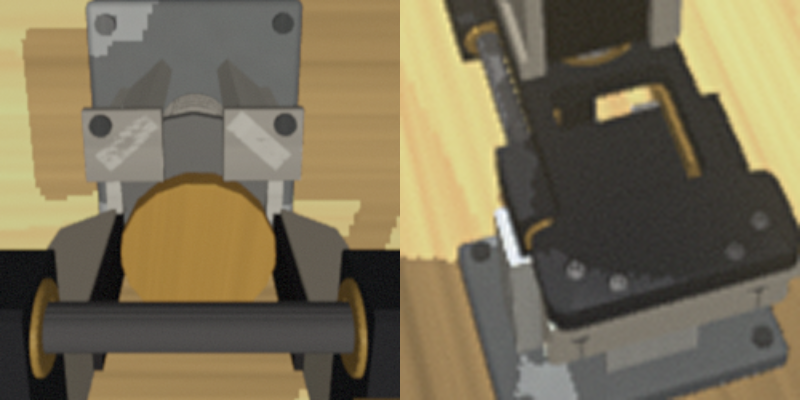

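Run:
```python
from h import *
p=bot.camera_params('wrist'); T=np.array(p['camera_from_world']); print('cam',-T[:3,:3].T@T[:3,3])
for X in [(583.3,-137.7,88),(583.3,-137.7,78),(583.3,-137.7,92),(583.3,-137.7,82),(584.5,-137,94)]: print(X,proj(p,X))
im=cv2.imread('pics/w4.png')
for v in range(252,276): print(v,im[v,325],end=' ')
im=cv2.imread('pics/w3.png')
print()
for v in range(248,272): print(v,im[v,325],end=' ')
```

```text
cam [ 642.6952959  -137.62332991  238.2591121 ]
(583.3, -137.7, 88) [323.4 260. ]
(583.3, -137.7, 78) [323.4 252.3]
(583.3, -137.7, 92) [323.4 263.4]
(583.3, -137.7, 82) [323.4 255.3]
(584.5, -137, 94) [321.8 262.6]
252 [ 98 104 105] 253 [ 99 104 106] 254 [ 98 104 105] 255 [ 99 106 107] 256 [ 96 101 104] 257 [ 84  95 102] 258 [56 80 97] 259 [33 71 93] 260 [27 68 92] 261 [35 74 98] 262 [37 75 99] 263 [ 39  76 100] 264 [ 36  83 111] 265 [ 58 117 149] 266 [ 64 133 168] 267 [ 67 136 174] 268 [ 61 131 171] 269 [ 66 134 172] 270 [ 63 132 169] 271 [ 64 131 170] 272 [ 66 133 170] 273 [ 65 133 170] 274 [ 63 131 169] 275 [ 65 134 171] 
248 [111 165 182] 249 [ 88 138 163] 250 [ 84 130 158] 251 [ 84 130 157] 252 [ 88 133 158] 253 [ 87 133 158] 254 [ 85 132 159] 255 [ 85 132 160] 256 [ 85 130 157] 257 [ 66 109 136] 258 [ 44  82 106] 259 [30 66 88] 260 [33 68 93] 261 [30 69 91] 262 [32 69 94] 263 [31 68 93] 264 [ 40  87 114] 265 [ 57 119 151] 266 [ 65 132 167] 267 [ 64 131 167] 268 [ 64 130 167] 269 [ 62 128 166] 270 [ 61 127 165] 271 [ 62 129 165]
```

Disc is level in the hand with its bottom about 78 mm, clear of the lips; slide in.

```bash
python3 -m pendant '[[[0.06,0,0],[0,0,0],-0.2],[[0.06,0,0],[0,0,0],-0.2],[[0.06,0,0],[0,0,0],-0.2],[[0.06,0,0],[0,0,0],-0.2],[[0.06,0,0],[0,0,0],-0.2],[[0.06,0,0],[0,0,0],-0.2],[[0.06,0,0],[0,0,0],-0.2],[[0,0,0],[0,0,0],-0.2],[[0,0,0],[0,0,0],-0.2],[[0,0,0],[0,0,0],-0.2]]'
```

```text
time: 9.52
tool_pos: [571.8, -137.8, 96.5]
tcp_rot: [3.141, -0.0, -0.001]
contact_force: [-4.2, -0.5, 7.9]
grip_width: 45.1
finger_force: 30.0
```

```bash
python3 -m pendant '[[[0,0,0.05],[0,0,0],-0.2],[[0,0,0],[0,0,0],-0.2],[[0,0,0],[0,0,0],0.3],[[0,0,0],[0,0,0],0.3],[[0,0,0],[0,0,0],0.3],[[0,0,0],[0,0,0],0.3],[[0,0,0.5],[0,0,0],0.3],[[0,0,0.5],[0,0,0],0.3],[[-0.8,0,0.3],[0,0,0],0.3],[[-0.8,0,0],[0,0,0],0.3]]'
python3 - <<'E'
from h import *
im,p=grab('wrist','w5.png'); print(bot.get_obs()['tool_pos'])
print([proj(p,X) for X in [(570,-137,90),(576.7,-137,90)]])
E
```

```text
time: 10.35
tool_pos: [525.1, -138.0, 137.4]
tcp_rot: [3.14, -0.004, 0.0]
contact_force: [-0.9, -1.4, -0.4]
grip_width: 59.9
finger_force: 0.0
[ 519.4858364  -136.99948686  135.92117472]
[array([321.5, 196.1]), array([321.5, 183.6])]
```

View pics/w5.png

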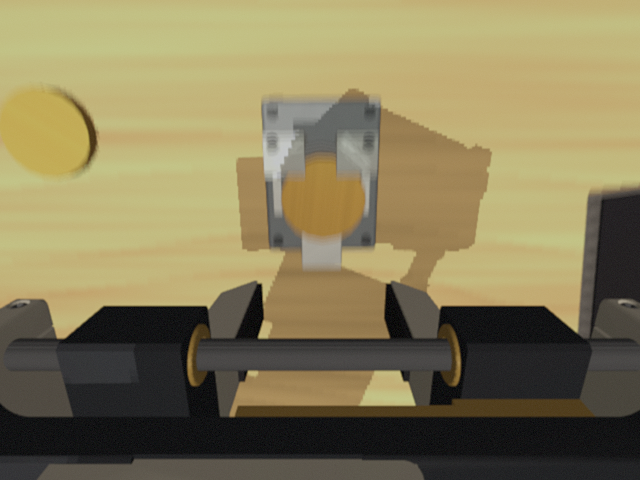

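Disc A is under the lips at (323,197), about 6.5 mm short of home. Close the fingers, lower them behind it, and push.

```bash
python3 -m pendant '[[[0,0,0],[0,0,0],-1],[[0,0,0],[0,0,0],-1],[[0,0,0],[0,0,0],-1],[[0,0,0],[0,0,0],-1],[[0,0,0],[0,0,0],-1],[[0,0,-0.4],[0,0,0],-1],[[0,0,-0.5],[0,0,0],-1],[[0,0,-0.35],[0,0,0],-1],[[0,0,0],[0,0,0],-1],[[0,0,0],[0,0,0],-1]]'
```

```text
time: 11.23
tool_pos: [523.8, -137.5, 97.7]
tcp_rot: [-3.141, 0.001, -0.001]
contact_force: [0.5, -0.3, -0.9]
grip_width: 0.8
finger_force: 0.0
```

Push 16 mm first (contact is expected after about 14 mm), then in small steps.

```bash
python3 -m pendant '[[[0.2,0,0],[0,0,0],-1],[[0.2,0,0],[0,0,0],-1],[[0.07,0,0],[0,0,0],-1],[[0.06,0,0],[0,0,0],-1],[[0.05,0,0],[0,0,0],-1],[[0.05,0,0],[0,0,0],-1],[[0,0,0],[0,0,0],-1],[[0,0,0],[0,0,0],-1],[[0,0,0],[0,0,0],-1],[[0,0,0],[0,0,0],-1]]'
python3 -m pendant '[[[0.03,0,0],[0,0,0],-1],[[0.03,0,0],[0,0,0],-1],[[0.03,0,0],[0,0,0],-1],[[0,0,0],[0,0,0],-1],[[0,0,0],[0,0,0],-1],[[0,0,0],[0,0,0],-1],[[0,0,0],[0,0,0],-1],[[0,0,0],[0,0,0],-1],[[0,0,0],[0,0,0],-1],[[0,0,0],[0,0,0],-1]]'
```

```text
time: 12.07
tool_pos: [542.2, -137.5, 98.7]
tcp_rot: [-3.142, 0.002, -0.001]
contact_force: [-4.8, 0.8, 2.8]
grip_width: 0.2
finger_force: 2.7
time: 12.9
tool_pos: [543.4, -137.3, 98.6]
tcp_rot: [-3.141, 0.005, -0.0]
contact_force: [-11.1, 0.8, 6.9]
grip_width: 0.1
finger_force: 5.3
```

```bash
python3 -m pendant '[[[0.03,0,0],[0,0,0],-1],[[0.03,0,0],[0,0,0],-1],[[0,0,0],[0,0,0],-1],[[0,0,0],[0,0,0],-1],[[0,0,0],[0,0,0],-1],[[0,0,0],[0,0,0],-1],[[0,0,0],[0,0,0],-1],[[0,0,0],[0,0,0],-1],[[0,0,0],[0,0,0],-1],[[0,0,0],[0,0,0],-1]]'
```

```text
time: 13.73
tool_pos: [543.8, -136.9, 98.2]
tcp_rot: [-3.14, 0.009, -0.0]
contact_force: [-15.0, 0.9, 8.9]
grip_width: 0.5
finger_force: 7.5
```

```bash
python3 -m pendant '[[[-0.2,0,0],[0,0,0],-1],[[-0.3,0,0],[0,0,0],-1],[[-0.5,0,0.5],[0,0,0],-1],[[-0.5,0,0.8],[0,0,0],-1],[[0,0,0.5],[0,0,0],0.3],[[0,0,0],[0,0,0],0.3],[[0,0,0],[0,0,0],0.3],[[0,0,0],[0,0,0],0.3],[[0,0,0],[0,0,0],1],[[0,0,0],[0,0,0],1]]'
python3 - <<'E'
from h import *
im,p=grab('wrist','w6.png'); print(bot.get_obs()['tool_pos'])
print([proj(p,X) for X in [(553.7,-137,90),(576.7,-137,90),(539,-137,77),(584.3,-137,94)]])
s,_=grab('side','s6.png')
cv2.imwrite('pics/c6.png',np.hstack([cv2.resize(im[80:280,220:420],(400,400),interpolation=2),cv2.resize(s[310:430,260:380],(400,400),interpolation=2)]))
E
```

```text
time: 14.57
tool_pos: [502.1, -137.4, 151.2]
tcp_rot: [-3.141, 0.002, -0.001]
contact_force: [-0.1, -0.5, 0.7]
grip_width: 35.6
finger_force: 0.0
[ 502.18000446 -137.4202629   151.2747391 ]
[array([322.8, 179.2]), array([322.7, 136.8]), array([322.9, 199.9]), array([322.7, 122.2])]
```

View pics/c6.png

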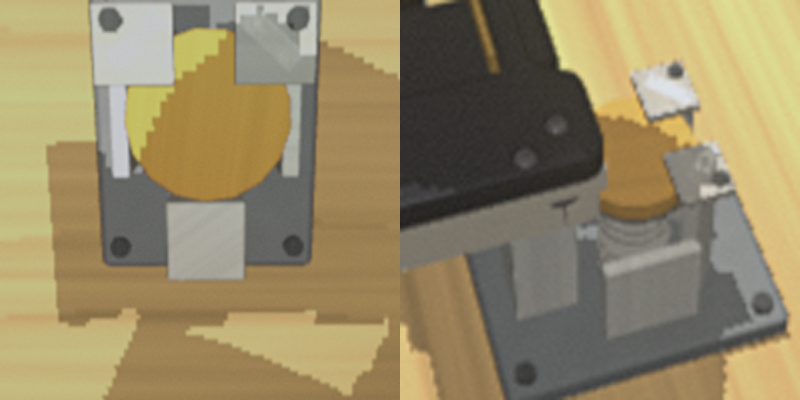

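Disc A is level under the lips. Its rear edge is at row 180 against the 179 predicted for home, so it is home within about 0.5 mm. Next, disc B.

```bash
python3 -m pendant '[[[0,0.6,0],[0,0,0],1],[[0,0.9,0],[0,0,0],1],[[0,1,0],[0,0,0],1],[[0,1,0],[0,0,0],1],[[0,1,0],[0,0,0],1],[[0,1,0],[0,0,0],1],[[0,1,0],[0,0,0],1],[[0,1,0],[0,0,0],1],[[0,1,0],[0,0,0],1],[[0,1,0],[0,0,0],1]]'
python3 -m pendant '[[[0,0.9,-0.4],[0,0,0],1],[[0,0.7,-0.6],[0,0,0],1],[[0,0.5,-0.6],[0,0,0],1],[[0,0,-0.4],[0,0,0],1],[[0,0,0],[0,0,0],1],[[0,0,0],[0,0,0],1],[[0,0,0],[0,0,0],1],[[0,0,0],[0,0,0],1],[[0,0,0],[0,0,0],1],[[0,0,0],[0,0,0],1]]'
python3 -c "
from disc import *
look('w7.png',9.5,(500.5,213.5,10))"
```

```text
time: 15.5
tool_pos: [502.1, 148.9, 151.9]
tcp_rot: [3.141, 0.001, -0.001]
contact_force: [-0.0, 0.6, 0.1]
grip_width: 91.5
finger_force: 0.0
time: 16.33
tool_pos: [502.8, 210.1, 93.0]
tcp_rot: [-3.141, -0.001, -0.002]
contact_force: [-0.3, 0.6, 1.1]
grip_width: 91.4
finger_force: 0.0
tcp [502.8 210.1  93. ] pred (np.int64(318), np.int64(255)) [ 283  222   67   65 3488] [316.5 254.5] [500.7 214.9   9.5]
```

```bash
python3 -m pendant '[[[-0.11,0.15,-0.6],[0,0,0],1],[[0,0,-0.6],[0,0,0],1],[[0,0,-0.6],[0,0,0],1],[[0,0,-0.4],[0,0,0],1],[[0,0,-0.26],[0,0,0],1],[[0,0,0],[0,0,0],1],[[0,0,0],[0,0,0],1],[[0,0,0],[0,0,0],-0.2],[[0,0,0],[0,0,0],-0.2],[[0,0,0],[0,0,0],-0.2]]'
python3 -m pendant '[[[0,0,0],[0,0,0],-0.2],[[0,0,0],[0,0,0],-0.2],[[0,0,0],[0,0,0],-0.2],[[0,0,0],[0,0,0],-0.2],[[0,0,0],[0,0,0],-0.2],[[0,0,0],[0,0,0],-0.2],[[0,0,0],[0,0,0],-0.2],[[0,0,0],[0,0,0],-0.2],[[0,0,0],[0,0,0],-0.2],[[0,0,0],[0,0,0],-0.2]]'
```

```text
time: 17.22
tool_pos: [499.3, 214.9, 18.8]
tcp_rot: [-3.141, -0.001, -0.001]
contact_force: [0.6, 0.0, -0.9]
grip_width: 76.3
finger_force: 0.0
time: 18.05
tool_pos: [499.0, 214.9, 18.5]
tcp_rot: [3.141, 0.0, -0.001]
contact_force: [0.9, 0.8, -0.3]
grip_width: 44.8
finger_force: 30.0
```

```bash
python3 -m pendant '[[[0,0,0.5],[0,0,0],-0.2],[[0,0,0.8],[0,0,0],-0.2],[[0,0,0.9],[0,0,0],-0.2],[[0,-0.6,0.9],[0,0,0],-0.2],[[0,-0.8,0.8],[0,0,0],-0.2],[[0,-0.9,0.8],[0,0,0],-0.2],[[0,-1,0],[0,0,0],-0.2],[[0,-1,0],[0,0,0],-0.2],[[0,-1,0],[0,0,0],-0.2],[[0,-1,0],[0,0,0],-0.2]]'
python3 -m pendant '[[[0,-1,0],[0,0,0],-0.2],[[0,-1,0],[0,0,0],-0.2],[[0,-1,0],[0,0,0],-0.2],[[0,-1,0],[0,0,0],-0.2],[[0,-0.9,0],[0,0,0],-0.2],[[0,-0.53,0],[0,0,0],-0.2],[[0,0,0],[0,0,0],-0.2],[[0,0,0],[0,0,0],-0.2],[[0,0,0],[0,0,0],-0.2],[[0,0,0],[0,0,0],-0.2]]'
python3 - <<'E'
from h import *
o=bot.get_obs(); im,p=grab('wrist','w8.png'); print(o['tool_pos'])
for v in range(250,272): print(v,im[v,325],end=' ')
E
```

```text
time: 18.88
tool_pos: [498.6, 24.6, 159.5]
tcp_rot: [3.142, 0.0, -0.001]
contact_force: [0.6, 0.1, -2.4]
grip_width: 44.7
finger_force: 30.0
time: 19.72
tool_pos: [498.9, -135.9, 159.3]
tcp_rot: [-3.141, 0.0, 0.0]
contact_force: [0.3, -0.1, -1.9]
grip_width: 44.8
finger_force: 30.0
[ 498.91284923 -135.89723522  159.34356152]
250 [ 82 129 157] 251 [ 83 130 157] 252 [ 84 129 156] 253 [ 86 132 159] 254 [ 83 129 156] 255 [ 70 115 140] 256 [ 51  88 110] 257 [31 66 90] 258 [28 63 88] 259 [32 66 92] 260 [28 67 92] 261 [33 70 94] 262 [ 35  80 108] 263 [ 55 111 143] 264 [ 64 129 164] 265 [ 61 130 166] 266 [ 59 127 164] 267 [ 61 128 165] 268 [ 61 127 166] 269 [ 62 128 166] 270 [ 63 127 165] 271 [ 61 127 164]
```

```bash
python3 -m pendant '[[[0.5,-0.04,0],[0,0,0],-0.2],[[0.5,0,0],[0,0,0],-0.2],[[0.5,0,0],[0,0,0],-0.2],[[0.47,0,0],[0,0,0],-0.2],[[0,0,-0.4],[0,0,0],-0.2],[[0,0,-0.5],[0,0,0],-0.2],[[0,0,-0.4],[0,0,0],-0.2],[[0,0,-0.25],[0,0,0],-0.2],[[0,0,0],[0,0,0],-0.2],[[0,0,0],[0,0,0],-0.2]]'
python3 -m pendant '[[[0,0,-0.07],[0,0,0],-0.2],[[0,0,-0.07],[0,0,0],-0.2],[[0,0,-0.07],[0,0,0],-0.2],[[0,0,-0.07],[0,0,0],-0.2],[[0,0,-0.07],[0,0,0],-0.2],[[0,0,-0.07],[0,0,0],-0.2],[[0,0,0],[0,0,0],-0.2],[[0,0,0],[0,0,0],-0.2],[[0,0,0],[0,0,0],-0.2],[[0,0,0],[0,0,0],-0.2]]'
```

```text
time: 20.6
tool_pos: [558.2, -137.7, 113.0]
tcp_rot: [-3.141, 0.0, -0.0]
contact_force: [-0.6, -0.1, -1.0]
grip_width: 44.9
finger_force: 30.0
time: 21.43
tool_pos: [558.6, -138.3, 102.0]
tcp_rot: [3.141, -0.002, -0.001]
contact_force: [-2.4, 1.0, 7.7]
grip_width: 45.1
finger_force: 30.0
```

```bash
python3 -m pendant '[[[0,0,-0.06],[0,0,0],-0.2],[[0,0,-0.06],[0,0,0],-0.2],[[0,0,-0.06],[0,0,0],-0.2],[[0,0,0],[0,0,0],-0.2],[[0,0,0],[0,0,0],-0.2],[[0,0,0],[0,0,0],-0.2],[[0,0,0],[0,0,0],-0.2],[[0,0,0],[0,0,0],-0.2],[[0,0,0],[0,0,0],-0.2],[[0,0,0],[0,0,0],-0.2]]'
python3 - <<'E'
from h import *
o=bot.get_obs(); im,p=grab('wrist','w9.png'); print(o['tool_pos'])
for v in range(252,268): print(v,im[v,325],end=' ')
E
```

```text
time: 22.27
tool_pos: [558.5, -138.3, 96.7]
tcp_rot: [3.141, -0.002, -0.001]
contact_force: [-3.3, 1.9, 10.1]
grip_width: 45.3
finger_force: 30.0
[ 558.53960612 -138.31992022   96.74167372]
252 [ 64 131 170] 253 [ 59 129 168] 254 [ 65 132 170] 255 [ 60 124 160] 256 [ 46  98 130] 257 [33 71 99] 258 [33 69 92] 259 [29 70 95] 260 [32 73 98] 261 [31 72 96] 262 [ 35  79 106] 263 [ 52 108 139] 264 [ 65 132 165] 265 [ 65 135 171] 266 [ 66 135 171] 267 [ 65 133 171]
```

Same readings as for the first disc and still level. Slide in (13.5 mm), then release and back off.

```bash
python3 -m pendant '[[[0.065,0,0],[0,0,0],-0.2],[[0.065,0,0],[0,0,0],-0.2],[[0.065,0,0],[0,0,0],-0.2],[[0.065,0,0],[0,0,0],-0.2],[[0.065,0,0],[0,0,0],-0.2],[[0.065,0,0],[0,0,0],-0.2],[[0.06,0,0],[0,0,0],-0.2],[[0,0,0],[0,0,0],-0.2],[[0,0,0],[0,0,0],-0.2],[[0,0,0],[0,0,0],-0.2]]'
```

```text
time: 23.15
tool_pos: [571.3, -138.6, 96.8]
tcp_rot: [3.141, -0.0, -0.001]
contact_force: [-5.4, 0.1, 10.1]
grip_width: 44.8
finger_force: 30.0
```

```bash
python3 -m pendant '[[[0,0,0.05],[0,0,0],-0.2],[[0,0,0],[0,0,0],-0.2],[[0,0,0],[0,0,0],0.3],[[0,0,0],[0,0,0],0.3],[[0,0,0],[0,0,0],0.3],[[0,0,0],[0,0,0],0.3],[[0,0,0.5],[0,0,0],0.3],[[0,0,0.5],[0,0,0],0.3],[[-0.8,0.02,0.3],[0,0,0],0.3],[[-0.8,0.02,0],[0,0,0],0.3]]'
python3 -m pendant '[[[0,0,0],[0,0,0],-1],[[0,0,0],[0,0,0],-1],[[0,0,0],[0,0,0],-1],[[0,0,0],[0,0,0],-1],[[0,0,0],[0,0,0],-1],[[0,0,0],[0,0,0],-1],[[0,0,0],[0,0,0],-1],[[0,0,0],[0,0,0],-1],[[0,0,0],[0,0,0],-1],[[0,0,0],[0,0,0],-1]]'
python3 - <<'E'
from h import *
im,p=grab('wrist','w10.png'); print(bot.get_obs()['tool_pos'])
print([proj(p,X) for X in [(547.5,-137,90),(570.5,-137,90),(539,-137,77),(584.3,-137,94)]])
s,_=grab('side','s10.png')
cv2.imwrite('pics/c10.png',np.hstack([cv2.resize(im[80:280,220:420],(400,400),interpolation=2),cv2.resize(s[310:430,260:380],(400,400),interpolation=2)]))
E
```

```text
time: 23.98
tool_pos: [524.8, -137.4, 137.1]
tcp_rot: [3.14, -0.004, -0.0]
contact_force: [-0.0, 0.1, -0.4]
grip_width: 59.8
finger_force: 0.0
time: 24.82
tool_pos: [523.7, -137.0, 135.4]
tcp_rot: [3.142, 0.0, -0.001]
contact_force: [0.1, -0.4, -0.3]
grip_width: 1.0
finger_force: 0.0
[ 523.67848105 -136.97213504  135.41334597]
[array([323.6, 234.7]), array([323.5, 193. ]), array([323.6, 241.8]), array([323.4, 167.4])]
```

View pics/c10.png

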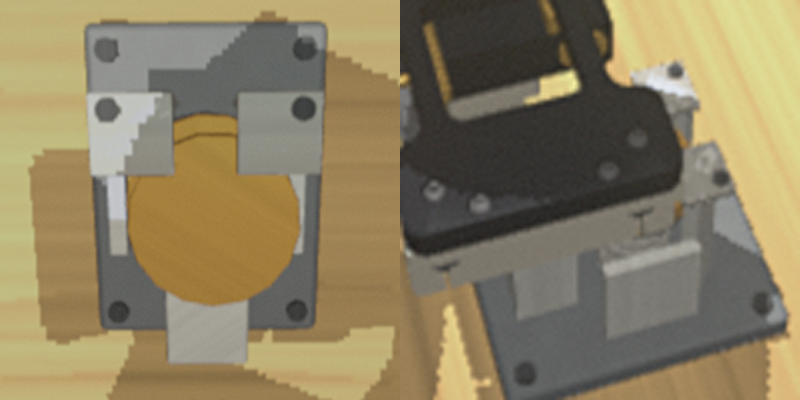

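Both discs are stacked under the lips. B (rear edge at about (322,231)) is about 4 mm short of home, with A further in below it. Push B home as before.

```bash
python3 -m pendant '[[[0,0,-0.4],[0,0,0],-1],[[0,0,-0.5],[0,0,0],-1],[[0,0,-0.35],[0,0,0],-1],[[0.2,0,0],[0,0,0],-1],[[0.2,0,0],[0,0,0],-1],[[0.07,0,0],[0,0,0],-1],[[0.06,0,0],[0,0,0],-1],[[0.05,0,0],[0,0,0],-1],[[0.05,0,0],[0,0,0],-1],[[0,0,0],[0,0,0],-1]]'
python3 -m pendant '[[[0.03,0,0],[0,0,0],-1],[[0.03,0,0],[0,0,0],-1],[[0.03,0,0],[0,0,0],-1],[[0.03,0,0],[0,0,0],-1],[[0,0,0],[0,0,0],-1],[[0,0,0],[0,0,0],-1],[[0,0,0],[0,0,0],-1],[[0,0,0],[0,0,0],-1],[[0,0,0],[0,0,0],-1],[[0,0,0],[0,0,0],-1]]'
```

```text
time: 25.75
tool_pos: [540.8, -136.9, 98.2]
tcp_rot: [-3.141, 0.005, -0.0]
contact_force: [-8.6, -0.6, 2.4]
grip_width: 0.6
finger_force: 4.1
time: 26.58
tool_pos: [542.9, -136.5, 98.1]
tcp_rot: [-3.14, 0.008, -0.0]
contact_force: [-12.7, -0.1, 6.8]
grip_width: 0.2
finger_force: 6.6
```

```bash
python3 -m pendant '[[[0.04,0,0],[0,0,0],-1],[[0.04,0,0],[0,0,0],-1],[[0.04,0,0],[0,0,0],-1],[[0,0,0],[0,0,0],-1],[[0,0,0],[0,0,0],-1],[[0,0,0],[0,0,0],-1],[[0,0,0],[0,0,0],-1],[[0,0,0],[0,0,0],-1],[[0,0,0],[0,0,0],-1],[[0,0,0],[0,0,0],-1]]'
python3 -m pendant '[[[0.04,0,0],[0,0,0],-1],[[0.03,0,0],[0,0,0],-1],[[0,0,0],[0,0,0],-1],[[0,0,0],[0,0,0],-1],[[0,0,0],[0,0,0],-1],[[0,0,0],[0,0,0],-1],[[0,0,0],[0,0,0],-1],[[0,0,0],[0,0,0],-1],[[0,0,0],[0,0,0],-1],[[0,0,0],[0,0,0],-1]]'
```

```text
time: 27.42
tool_pos: [543.6, -135.6, 97.4]
tcp_rot: [-3.138, 0.015, -0.0]
contact_force: [-21.2, 1.5, 9.9]
grip_width: 0.4
finger_force: 11.0
time: 28.25
tool_pos: [544.1, -135.0, 96.9]
tcp_rot: [-3.137, 0.019, 0.0]
contact_force: [-26.8, 3.1, 11.3]
grip_width: 0.3
finger_force: 13.4
```

```bash
python3 -m pendant '[[[-0.3,0,0],[0,0,0],-1],[[-0.3,0,0],[0,0,0],-1],[[-0.5,0,0.5],[0,0,0],-1],[[-0.9,0,0.8],[0,0,0],-1],[[-0.9,0,0.5],[0,0,0],-1],[[0,0,0],[0,0,0],-1],[[0,0,0],[0,0,0],-1],[[0,0,0],[0,0,0],-1],[[0,0,0],[0,0,0],-1],[[0,0,0],[0,0,0],-1]]'
python3 - <<'E'
from h import *
im,p=grab('wrist','w11.png'); print(bot.get_obs()['tool_pos'])
print([proj(p,X) for X in [(553.7,-137,90),(576.7,-137,90),(539,-137,77),(584.3,-137,94)]])
s,_=grab('side','s11.png')
c=proj(p,(576.7,-137,90)).astype(int)
cv2.imwrite('pics/c11.png',np.hstack([cv2.resize(im[max(0,c[1]-90):c[1]+90,c[0]-90:c[0]+90],(400,400),interpolation=2),cv2.resize(s[310:430,260:380],(400,400),interpolation=2)])); print(c)
E
```

```text
time: 29.08
tool_pos: [465.4, -137.0, 151.4]
tcp_rot: [-3.141, 0.001, -0.0]
contact_force: [0.3, -0.1, -0.6]
grip_width: 0.1
finger_force: 0.0
[ 465.2946724  -136.92108222  151.2889665 ]
[array([323.4, 110.2]), array([323.4,  62.6]), array([323.5, 137.7]), array([323.3,  44.5])]
[323  62]
```

View pics/c11.png

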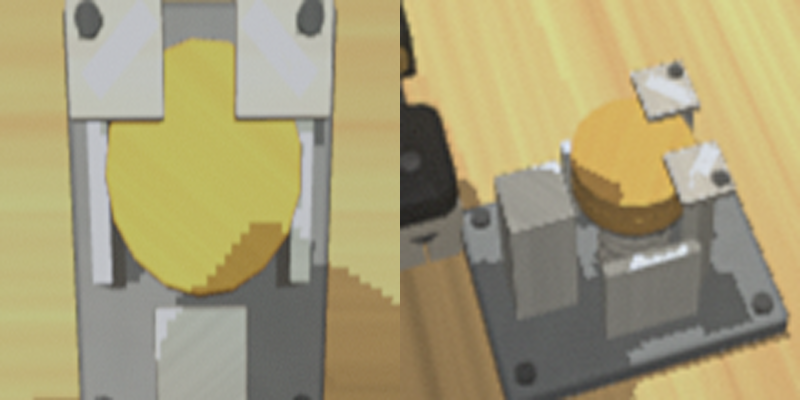

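Both discs are flat under the lips with aligned rims. B's rear edge is within about 0.6 mm of the home prediction, and the push stopped firmly at 544 mm, the same place as for A. The arm is clear, so I'm handing in.

```bash
python3 -c "
from plant import bot
print(bot.close_job())"
```

```text
the job is handed in; nothing more can be done
None
```

Both small brass discs are loaded in the dispenser, flat under the lips and pushed against the back stops. The push force and camera put both within about 0.6 mm of home. I handed the job in at about 29 s; the judge's result wasn't shown.

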